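Lay the engine parts in their fitted trays

ROBOT

A 7-joint arm with a two-finger parallel gripper is mounted at the origin on a cart in front of the work surface, level with it; the furniture and walls round the work are solid. World frame = base frame: x ahead of the robot, y to its left, z up, the work surface at z = 0. Lengths are in mm, angles in degrees, forces in N, time in s.
With the tool pointing down it reaches from about 425 to 875 mm from the base axis. Payload 8.4 kg.
Tool frame: the origin (TCP) lies midway between the tips of the shut fingers; the grasp point (between the pads) lies 19 mm behind it; z points along the fingers, y is the line along which they close (so a half turn about z gives the same grasp; the last joint's range is limited). The gripper opens to 85 mm and grips with 20 to 120 N. Pads are 22 mm wide; open, the fingers measure 114 mm over their backs; the gripper's body (76 mm by 85 mm) begins 54 mm behind the grasp point. The pads swing forward as they close: fully open they stand 13 mm farther back than shut.
Start: joints at [60.092, 19.091, 2.286, 83.961, -0.768, 76.965, -3.352], TCP at [266.68, -592.744, 231.308] pointing down, gripper open.
Joint ranges: [-147.57, 147.57], [-21.85, 119.76], [-74.77, 79.35], [14.55, 137.4], [-85.83, 265.84], [4.83, 119.75], [-152.11, 152.11]. Speed limits (degrees/s): [127.2, 127.2, 159.86, 159.86, 180, 180, 180].

INTERFACE

Orientations are given as a 3x3 rotation matrix whose columns are the frame's x, y, z axes.
In Python, from cell import manip, read_camera, camera_params, order gives the robot as it stands. The module is installed in compiled form; this text tells all that it offers.
- The arm moves only by the tool apply_moves, never from a script. Its arguments are lists of equal length, an entry for each row: "slide": the shift along the tool's x, y, z scaled (see below), a list of three; "delta_rot": the turn, a rotation vector about the tool's x, y, z scaled (see below), a list of three; "jaw": the finger opening in mm, from 0 to 85.4. In form: {"slide": [[x, y, z], ...], "delta_rot": [[wx, wy, wz], ...], "jaw": [jaw, ...]}. A call has 1 to 20 rows; each row shifts and turns the commanded pose from where the row before left it, along the tool's axes as they then stand; what a row does not reach is not made up. The controller multiplies each number of a shift by 0.04 m and each number of a turn by 0.12 rad. A row lasts 1/10 s, in which the tool goes at most 50 mm and 8.59 degrees, less where a joint would pass 70% of its speed; a pose out of reach is approached as far as the arm can. A call with a number of a shift or a turn outside -1 to 1 is refused whole. A call with a gripper value outside its range is refused whole. The fingers move at their own pace and stop on an object; "squeeze" is the grip in N (left out, the last holds). Time passes only in rows, so rows that do not move let the fingers close. It gives the time, the measured TCP pose, the force, the opening and the grip force at its end, in the units of the state.
- manip.get_obs(): the state, without advancing time (a new reading comes with each control period).
- read_camera(name): name is "scene" or "top" or "wrist"; returns (picture, depth): 400x640x3 uint8, red, green, blue; 400x640 float32, mm along the optical axis (not along the pixel's ray), 0 where there is no reading.
- camera_params(name): a dict with "camera_matrix" (3x3 intrinsics, pixels), "eye" and "rotation" of the camera in the world. Camera axes: x right, y down, z forward; pixel columns grow to the right and rows downward; lengths in mm; the calibration is good to about 2 mm. A picture is of the moment at which its call begins: read the wrist's pose just before it. camera_params takes no time and is no camera call; for the wrist camera it gives the pose at the moment of the call.
- order.hand_in(): hands the job in; it is judged then, once.
The state is a dict: "clock": time; "qpos": joint angles; "qd": joint speeds; "joint_torque": joint torques, N m; "position": TCP position; "tool_rot": TCP orientation; "ft_force": force on the tool from outside, world axes, zero at the start; "torque": the same for the moment, N m; "finger_gap": finger opening in mm; "finger_force": force on a finger pad.
Only numpy, scipy, OpenCV 4.12 (cv2) and the standard library are available. Lean on these libraries where they do the work, as an engineer would, in place of code of your own. Each camera call takes 0.05 s, during which the arm holds its last target. There are 200 camera calls.

TASK

Pick the three engine parts out of the things on the bench and lay each in the small aluminium tray made to its shape: the spark plug in the long narrow tray, the rocker arm in the broad rectangular tray, and the core plug, copper side up, in the round tray. Set each one down flat inside its tray's lip, lengthwise in the long trays, the rocker arm the same way up as it lay, without dropping any; leave the abrasive disc, the two remotes and the marker where they are.

Things in the scene. Friction and masses are not known exactly. Their poses are not given: they have to be found in the camera images.
- spark_plug: Spark plug lying on the bench: white ceramic, bright hex, brown thread; 78 mm long, 18 mm high, 12 to 18 mm wide. Origin: centre of its underside; y runs along its length (to within 1 mm the middle of the length), x across it, z up. Grip across its width, above its middle. 50 g.
- rocker_arm: Bronze-brown roller rocker arm, a blunt arch-shaped block with a steel pin: 66 mm long, 34 mm high, about 28 mm across the cheeks (34 mm over the pin). Origin: centre of its underside; y along its length, x across the cheeks, z up. Grip across the cheeks. 140 g.
- core_plug: Core plug, a round grey steel disc 41 mm in diameter and 18 mm thick, with a copper-faced boss 20 mm in diameter on top (24 mm high in all). Origin: centre of its underside, z up. Grip the disc across its diameter. 60 g.
- plug_tray: Pressed aluminium tray with a black rubber floor, fixed to the bench: lip all round 9 mm high over the bench and 3 mm thick, floor 3 mm over the bench (so the lip stands 6 mm above the floor). Long narrow one, 32 x 96 mm inside (38 x 102 outside), for the spark plug. Origin: centre of its underside, on the bench; y along its length, x across, z up.
- rocker_tray: Pressed aluminium tray with a black rubber floor, fixed to the bench: lip all round 9 mm high over the bench and 3 mm thick, floor 3 mm over the bench (so the lip stands 6 mm above the floor). Broad rectangular one, 50 x 86 mm inside (56 x 92 outside), for the rocker arm. Origin: centre of its underside, on the bench; y along its length, x across, z up.
- round_tray: Pressed aluminium tray with a black rubber floor, fixed to the bench: lip all round 9 mm high over the bench and 3 mm thick, floor 3 mm over the bench (so the lip stands 6 mm above the floor). Round one, 62 mm inside diameter (68 outside), for the core plug. Origin: centre of its underside, on the bench, z up.
- abrasive_disc: Bystander: brown abrasive disc, 51 mm across, 5 mm thick, with a black button on top (20 mm high in all); round but no engine part. Origin: centre of its underside.
- key_fob: Bystander: black remote with a red button, 34 x 78 x 16 mm. Origin: centre of its underside, y along its length.
- silver_fob: Bystander: black oval remote with a silver edge, 36 x 68 x 15 mm. Origin: centre of its underside, y along its length.
- paint_marker: Bystander: pale paint marker with a black cap, 15 mm thick, 132 mm long. Origin: centre of its underside, y along its length.
Mind the look-alikes: they are no part of the job. There is more than one size of the core_plug; the one meant has the size given above.

How it is judged (in metres and radians):
At the end, for the whole second after the job is handed in: Each part rests released and flat on its own tray's floor, inside the lip: spark plug within 22 mm of the tray centre and 0.3 rad of its length, rocker arm 18 mm and 0.35 rad, core plug 16 mm, copper up. Disc, remotes and marker moved no more than 20 mm (horizontal distance between spark_plug and plug_tray below 0.022 m and z of spark_plug in the frame of plug_tray below 0.014 m and linear speed of each of spark_plug, rocker_arm, core_plug below 0.02 m/s and contact force between each of spark_plug, rocker_arm, core_plug and the fingers below 0.05 N and horizontal distance between rocker_arm and rocker_tray below 0.018 m and z of rocker_arm in the frame of rocker_tray below 0.007 m and horizontal distance between core_plug and round_tray below 0.016 m and z of core_plug in the frame of round_tray below 0.007 m and angle between spark_plug's own y axis and vertical above 1.45 rad and angle between the y axis of spark_plug and the y axis of plug_tray, either way round below 0.3 rad and angle between each of rocker_arm, core_plug's own z axis and vertical below 0.12 rad and angle between the y axis of rocker_arm and the y axis of rocker_tray, either way round below 0.35 rad); the robot touches nothing.
It fails at once if a bystander (disc, remote or marker) was moved more than 20 mm (distance of any of abrasive_disc, key_fob, silver_fob, paint_marker from where it was at the start of the episode above 0.02 m).
It fails at once if a part was dropped (faster than 0.8 m/s within 50 mm of the bench) ((height (world z) of spark_plug below 0.05 m and linear speed of spark_plug above 0.8 m/s) or (height (world z) of rocker_arm below 0.05 m and linear speed of rocker_arm above 0.8 m/s) or (height (world z) of core_plug below 0.05 m and linear speed of core_plug above 0.8 m/s)).
It also fails if it takes over 96 s, if anything falls off the work surface, if the arm or the gripper's body presses on something with over 40 N, if the wrist force passes 120 N, or if a joint passes its speed limit or range.

## Working session

There is one attempt and no reset: what is moved stays moved. The work goes in short steps, Python scripts to look and compute and a tool call to move; the robot and the scene stay as the last step left them, time stands still between calls to the robot, and variables do not carry over. Pictures are saved under pics/ and viewed, at most 17 in all, crops included, and the job is handed in when it is done.

Besides the shell and the picture viewer there is one more tool, called as a command line: name --argument value ..., lists and objects as JSON in quotes. apply_moves: Moves the arm, as the interface text tells. Its arguments: {"type":"object","properties":{"slide":{"type":"array"},"delta_rot":{"type":"array"},"jaw":{"type":"array"},"squeeze":{"type":"number"}},"required":["slide","delta_rot","jaw"]}

```bash
mkdir -p pics; cat > h.py <<'E'
import numpy as np,cv2
from cell import manip,read_camera,camera_params,order
def cloud(name):
    p=camera_params(name);im,d=read_camera(name)
    K=np.array(p["camera_matrix"]);R=np.array(p["rotation"]);e=np.array(p["eye"])
    v,u=np.mgrid[0:400,0:640]
    r=np.stack([(u-K[0,2])/K[0,0],(v-K[1,2])/K[1,1],np.ones_like(u,float)],-1)*d[...,None]
    return im,d,r@R.T+e
def save(n,im): cv2.imwrite('pics/'+n,im[...,::-1])
E
python3 - <<'E'
from h import *
for n in("top","scene"):
    im,d,X=cloud(n);save(n+'1.png',im);np.savez(n+'.npz',im=im,d=d,X=X)
    p=camera_params(n);print(n,p["eye"],np.round(p["rotation"],3).tolist(),np.array(p["camera_matrix"]).tolist())
o=manip.get_obs();print(o['position'],np.round(o['tool_rot'],3).tolist(),o['clock'],o['finger_gap'])
E
```

```text
top [ 372.88076139  278.03302347 1234.56159344] [[-0.017, -0.99, 0.139], [-1.0, 0.017, -0.002], [-0.0, -0.139, -0.99]] [[449.1956329435094, 0.0, 315.66874807655415], [0.0, 449.1956329435094, 199.82387644302543], [0.0, 0.0, 1.0]]
scene [-677.23567223  885.64482346  988.33021071] [[-0.456, -0.518, 0.724], [-0.89, 0.25, -0.382], [0.017, -0.818, -0.574]] [[520.7943289554725, 0.0, 319.3633173994999], [0.0, 520.7943289554725, 194.20872720685037], [0.0, 0.0, 1.0]]
[ 266.50857049 -592.39251564  230.51441975] [[0.912, 0.41, -0.001], [0.41, -0.912, 0.001], [-0.0, -0.001, -1.0]] 0.1 85.5978889637943
```

View pics/top1.png

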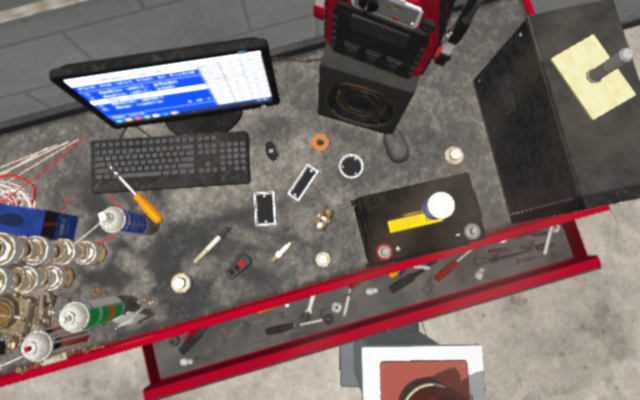

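View pics/scene1.png

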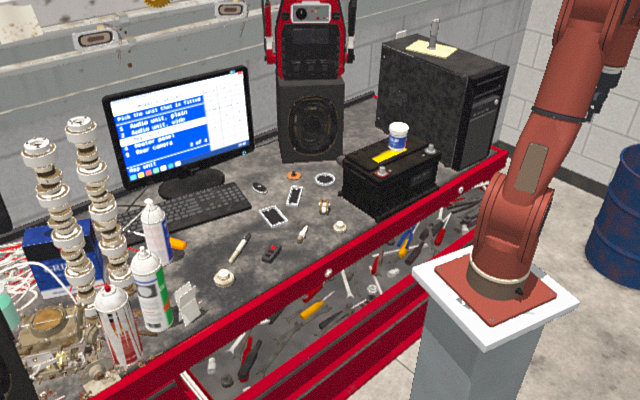

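The top view shows the tool-bearing area: long tray (303,182), broad tray (264,209), round tray (350,166), spark plug (282,250), rocker (324,218), marker (211,244), key fob (238,265), silver fob (272,151), disc (320,142). Things that could be taken for the core plug: (180,283), (323,259) and (454,155); the battery terminals (385,252) and (473,231) also look similar. I'll measure their sizes and check a close crop.

```bash
python3 - <<'E'
from h import *
z=np.load('top.npz');im,d,X=z['im'],z['d'],z['X']
save('crop1.png',cv2.resize(im[120:310,160:480],(800,475),interpolation=cv2.INTER_CUBIC))
Z=X[...,2]
for n,(u,v) in dict(A=(180,283),B=(323,259),C=(454,155),spark=(282,250),rocker=(324,218),ptray=(303,182),rtray=(264,209),round=(350,166),disc=(320,142),fob=(238,265),sfob=(272,151),marker=(211,244)).items():
    w=26 if n in('marker','ptray','rtray') else 20
    s=np.s_[v-w:v+w,u-w:u+w];zz=Z[s]
    m=((zz>5.5)&(zz<60)).astype(np.uint8)
    k,l,st,c=cv2.connectedComponentsWithStats(m)
    dd=[np.min(np.hypot(*(np.argwhere(l==i)-w).T)) for i in range(1,k)]
    i=1+int(np.argmin(dd));P=X[s][l==i]
    r=cv2.minAreaRect(P[:,:2].astype(np.float32))
    print(n,st[i,4],'c',np.round(r[0]),'sz',np.round(r[1]),'ang',round(r[2]),'mean',P[:,:2].mean(0).round(),'zmax',P[:,2].max().round(1),'med',np.median(P[:,2]).round(1))
E
```

```text
A 327 c [328. 642.] sz [53. 52.] ang 39 mean [328. 639.] zmax 35.8 med 16.3
B 181 c [385. 259.] sz [38. 40.] ang 89 mean [384. 260.] zmax 28.3 med 13.4
C 291 c [ 665. -110.] sz [51. 52.] ang 43 mean [ 663. -108.] zmax 36.6 med 16.5
spark 119 c [403. 375.] sz [16. 74.] ang 44 mean [401. 377.] zmax 21.9 med 14.1
rocker 216 c [494. 257.] sz [34. 66.] ang 63 mean [493. 257.] zmax 38.9 med 24.1
ptray 4 c [597. 314.] sz [3. 8.] ang 89 mean [597. 314.] zmax 8.1 med 7.7
rtray 3 c [525. 418.] sz [8. 0.] ang 44 mean [525. 418.] zmax 6.7 med 6.3
round 8 c [638. 189.] sz [ 5. 14.] ang 24 mean [637. 190.] zmax 8.9 med 6.3
disc 104 c [706. 258.] sz [34. 47.] ang 52 mean [706. 259.] zmax 26.9 med 7.7
fob 321 c [369. 488.] sz [32. 76.] ang 42 mean [369. 488.] zmax 20.8 med 14.5
sfob 230 c [687. 399.] sz [71. 34.] ang 18 mean [685. 399.] zmax 21.8 med 13.5
marker 233 c [429. 561.] sz [ 17. 131.] ang 48 mean [431. 559.] zmax 18.9 med 13.1
```

View pics/crop1.png

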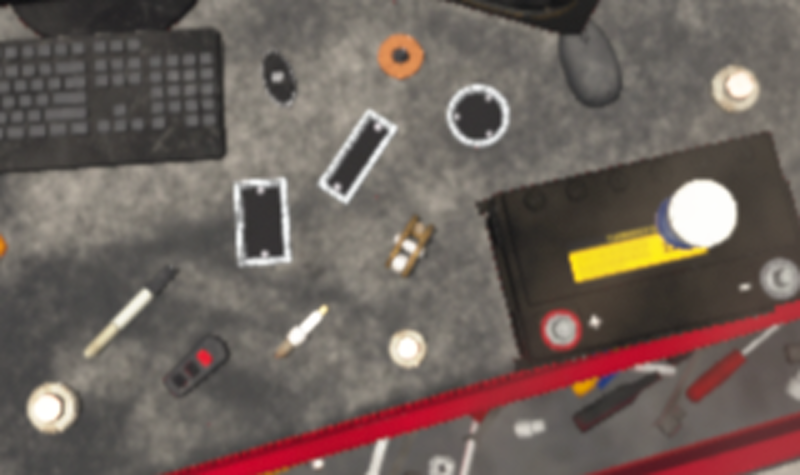

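The crop confirms it: B (407,348 in the crop, 323,259 in the picture) is 40 mm across, while A and C are 52 mm. B is the core plug meant. Next I'll measure the trays by their bright lips, check the obstacles, and work out the axes.

```bash
python3 - <<'E'
from h import *
z=np.load('top.npz');im,X=z['im'],z['X']
p=camera_params('top');K=np.array(p["camera_matrix"]);R=np.array(p["rotation"]);e=np.array(p["eye"])
def cast(uv,h):
    r=np.c_[(uv[:,0]-K[0,2])/K[0,0],(uv[:,1]-K[1,2])/K[1,1],np.ones(len(uv))]@R.T
    return (e+r*((h-e[2])/r[:,2])[:,None])[:,:2]
g=im.min(2)
for n,(u,v) in dict(ptray=(303,182),rtray=(264,209),round=(350,166)).items():
    m=(g>140).astype(np.uint8);k,l=cv2.connectedComponents(m)
    w=24;s=l[v-w:v+w,u-w:u+w];ids=np.bincount(s[s>0]);i=ids.argmax()
    vv,uu=np.nonzero(l==i);P=cast(np.c_[uu,vv].astype(float),9).astype(np.float32)
    print(n,ids.max(),cv2.minAreaRect(P),cv2.minEnclosingCircle(P))
Z=X[...,2]
bt=(Z>60)&(X[...,0]<620)&(X[...,0]>200)&(X[...,1]<300)&(X[...,1]>-400);Q=X[bt]
print('battery',Q.min(0).round(),Q.max(0).round(),cv2.minAreaRect(Q[:,:2].astype(np.float32)))
q=(Z>150)&(X[...,0]<700);print('tall near',X[q].min(0).round() if q.any() else 0,[ (X[q&(X[...,1]<-0)][:, :].min(0).round().tolist())])
E
```

```text
ptray 324 ((596.1548461914062, 310.68524169921875), (44.62612533569336, 108.66441345214844), 57.097198486328125) ((595.93798828125, 309.8320617675781), 55.92265319824219)
rtray 335 ((524.4140625, 417.1570739746094), (98.71170043945312, 60.56751251220703), 3.1702325344085693) ((524.6871337890625, 416.74853515625), 55.19797134399414)
round 236 ((640.1754760742188, 177.01898193359375), (69.69794464111328, 71.13469696044922), 88.6356430053711) ((639.9807739257812, 176.41285705566406), 36.40290069580078)
battery [ 368. -399.   60.] [ 620.  278. 1235.] ((494.50445556640625, -50.703582763671875), (171.31292724609375, 694.0933837890625), 12.237346649169922)
tall near [  61. -405.  150.] [[78.0, -405.0, 150.0]]
```

```bash
python3 - <<'E'
from h import *
X=np.vstack([np.load(f+'.npz')['X'].reshape(-1,3) for f in('top','scene')])
r=np.hypot(X[:,0],X[:,1]);a=np.degrees(np.arctan2(X[:,1],X[:,0]))
for lo in range(-75,60,10):
    print(lo,[int(X[(a>=lo)&(a<lo+10)&(r>=q)&(r<q+80),2].max(initial=-999)) for q in range(280,900,80)])
z=np.load('top.npz')['X'];print(z[150:260:15,495:640:20].round().astype(int)[:,:,2]);print(z[222,512].round(),z[205,600].round())
E
```

```text
-75 [-915, 635, 619, 596, 556, 324, -911, -911]
-65 [-999, -999, -999, -80, 408, -999, -999, -999]
-55 [-999, -77, -76, -75, -78, 8, -999, -999]
-45 [-74, -76, -78, 360, 361, 359, 3, -999]
-35 [-74, -118, 11, 361, 364, 367, 368, 361]
-25 [-78, 147, 152, 360, 362, 369, 470, 368]
-15 [-111, 158, 176, 169, 36, 346, 361, 362]
-5 [7, 158, 240, 237, 39, 529, 579, 474]
5 [8, 171, 166, 166, 35, 359, 580, 557]
15 [10, 176, 165, 166, 14, 26, 300, 556]
25 [8, 12, 27, 38, 13, 14, 23, 387]
35 [-126, 12, 1234, 21, 15, 14, 24, 29]
45 [-79, 10, 12, 21, 20, 18, 12, 32]
55 [-75, -36, 12, 18, 19, 35, 8, 204]
[[  37  146  239  312  357  359  357  357]
 [  22  126  216  297  360  358  358  356]
 [   2  102  200  279  350  356  359  354]
 [  -5   80  186  265  337  357  357  356]
 [   1   61  165  248  320    0 -938 -933]
 [  -1   -6    5 -161 -105 -945 -927 -933]
 [   3 -172 -172 -179 -138 -937 -942 -932]
 [-132 -164 -180 -120 -169  -96 -933 -919]]
[ 474. -253.   24.] [ 476. -283.  357.]
```

apply_moves --slide '[[0,0,-0.8],[0,0,-0.8],[0,0,-0.8],[0,0,-0.4],[0.47,-0.53,0],[0.47,-0.53,0],[0.47,-0.53,0],[0.47,-0.53,0],[0.47,-0.53,0],[0.47,-0.53,0],[0.47,-0.53,0],[0.47,-0.53,0],[0.47,-0.53,0],[0.47,-0.53,0]]' --delta_rot '[[0,0,0],[0,0,0],[0,0,0],[0,0,0],[0,0,0],[0,0,0],[0,0,0],[0,0,0],[0,0,0],[0,0,0],[0,0,0],[0,0,0],[0,0,0],[0,0,0]]' --jaw '[85,85,85,85,85,85,85,85,85,85,85,85,85,85]'

```text
clock: 1.5
position: [351.2, -321.0, 343.0]
tool_rot: [[0.912, 0.41, -0.0], [0.41, -0.912, 0.0], [-0.0, -0.0, -1.0]]
ft_force: [0.7, -0.4, 0.4]
finger_gap: 85.2
finger_force: 0.0
```

apply_moves --slide '[[0.58,-0.62,0],[0.58,-0.62,0],[0.58,-0.62,0],[0.58,-0.62,0],[0.58,-0.62,0],[0.58,-0.62,0],[0.58,-0.62,0],[0.58,-0.62,0],[0.58,-0.62,0],[0.58,-0.62,0],[0.31,-0.92,0],[0.31,-0.92,0],[0.31,-0.92,0],[0.31,-0.92,0],[0.31,-0.92,0],[0.31,-0.92,0],[0.31,-0.92,0],[0.31,-0.92,0]]' --delta_rot '[[0,0,0],[0,0,0],[0,0,0],[0,0,0],[0,0,0],[0,0,0],[0,0,0],[0,0,0],[0,0,0],[0,0,0],[0,0,0],[0,0,0],[0,0,0],[0,0,0],[0,0,0],[0,0,0],[0,0,0],[0,0,0]]' --jaw '[85,85,85,85,85,85,85,85,85,85,85,85,85,85,85,85,85,85]'

```text
clock: 3.3
position: [430.3, 309.5, 343.3]
tool_rot: [[0.912, 0.41, 0.0], [0.41, -0.912, -0.0], [0.0, 0.0, -1.0]]
ft_force: [0.8, 0.3, 0.3]
finger_gap: 85.2
finger_force: 0.0
```

apply_moves --slide '[[0,0,0],[0,0,0],[0,0,0],[0,0,0],[0,0,0],[0,0,0],[0,0,0],[0,0,0],[0,0,0],[0,0,0],[0,0,0],[0,0,0],[0,0,0],[0,0,0],[0,0,0],[0,0,0],[0,0,0],[0,0,0]]' --delta_rot '[[0,0,-1],[0,0,-1],[0,0,-1],[0,0,-1],[0,0,-1],[0,0,-1],[0,0,-1],[0,0,-1],[0,0,-1],[0,0,-1],[0,0,-1],[0,0,-1],[0,0,-1],[0,0,-1],[0,0,-1],[0,0,-1],[0,0,0],[0,0,0]]' --jaw '[85,85,85,85,85,85,85,85,85,85,85,85,85,85,85,85,85,85]'

```text
clock: 5.1
position: [430.6, 308.1, 343.1]
tool_rot: [[-0.695, 0.719, -0.0], [0.719, 0.695, -0.0], [0.0, -0.0, -1.0]]
ft_force: [-0.5, 0.1, -0.8]
finger_gap: 85.0
finger_force: 0.0
```

```bash
cat >> h.py <<'E'
def rows(t,yaw):
    """mm shift in tool axes to target TCP t with yaw of tool y (deg), from measured pose; shift is to be made BEFORE the turn"""
    o=manip.get_obs();R=np.array(o['tool_rot']);s=R.T@(np.array(t)-np.array(o['position']))
    y0=np.degrees(np.arctan2(R[1,1],R[0,1]));d=(yaw-y0+90)%180-90
    print('pos',np.round(o['position'],1),'yaw',round(y0,1),'shift units',np.round(s/40,2),'turn z units',round(-np.radians(d)/.12,2),'clk',round(o['clock'],2),'j7',round(o['qpos'][6]))
E
python3 - <<'E'
from h import *
im,d,X=cloud('wrist');save('w1.png',im);np.savez('w.npz',im=im,d=d,X=X)
rows([403,375,100],44)
E
```

```text
pos [430.6 308.1 343.2] yaw 44.0 shift units [1.68 0.67 6.08] turn z units 0.01 clk 5.15 j7 -4
```

View pics/w1.png

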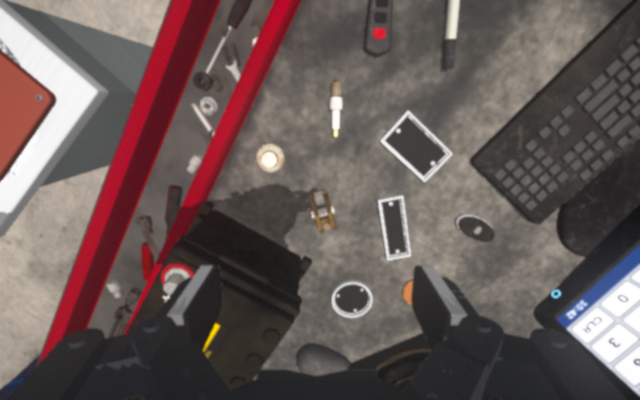

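The wrist view shows the spark plug (336,108), core plug (270,157), rocker (322,210), long tray (394,228), broad tray (416,145) and round tray (351,299), all clear. I'll take the second, closer measurement from this picture.

```bash
python3 - <<'E'
from h import *
z=np.load('w.npz');im,X=z['im'],z['X'];Z=X[...,2]
def comp(m,u,v,w=45):
    k,l=cv2.connectedComponents(m.astype(np.uint8));s=l[max(0,v-w):v+w,u-w:u+w];a=np.argwhere(s>0)
    if not len(a): return None
    c=np.array([min(v,w),w]);i=s[tuple(a[np.argmin(((a-c)**2).sum(1))])];return l==i
for n,(u,v) in dict(spark=(336,108),core=(270,157),rocker=(322,210)).items():
    m=comp((Z>5)&(Z<60),u,v);P=X[m];r=cv2.minAreaRect(P[:,:2].astype(np.float32))
    print(n,m.sum(),np.round(r[0],1),np.round(r[1],1),round(r[2],1),'z',np.percentile(P[:,2],[5,50,98]).round(1))
p=camera_params('wrist');K=np.array(p["camera_matrix"]);R=np.array(p["rotation"]);e=np.array(p["eye"]);print('eye',e.round())
g=im.min(2)
for n,(u,v) in dict(ptray=(394,228),rtray=(416,145),round=(351,299)).items():
    m=comp(g>150,u,v,30 if n!='round' else 24)
    c=max(cv2.findContours(m.astype(np.uint8),cv2.RETR_EXTERNAL,cv2.CHAIN_APPROX_NONE)[0],key=len)[:,0].astype(float)
    q=np.c_[(c[:,0]-K[0,2])/K[0,0],(c[:,1]-K[1,2])/K[1,1],np.ones(len(c))]@R.T
    P=(e+q*((9-e[2])/q[:,2])[:,None])[:,:2].astype(np.float32);print(n,m.sum(),cv2.minAreaRect(P))
# width profiles
for n,(u,v) in dict(spark=(336,108),rocker=(322,210)).items():
    P=X[comp((Z>5)&(Z<60),u,v)];r=cv2.minAreaRect(P[:,:2].astype(np.float32));a=np.radians(r[2]+(90 if r[1][0]<r[1][1] else 0))
    q=P[:,:2]-r[0];L=q@[np.cos(a),np.sin(a)];W=q@[-np.sin(a),np.cos(a)]
    for lo in range(-40,40,8):
        k=(L>=lo)&(L<lo+8)
        if k.sum()>3: print(lo,'W',W[k].min().round(),W[k].max().round(),'zmax',P[k,2].max().round(),end='; ')
    print('axis',round(np.degrees(a)))
bg=Z[100:140,230:260];print('bench',np.median(bg))
E
```

```text
spark 481 [402.5 374.4] [16.4 75.6] 45.2 z [10.3 14.1 18.5]
core 641 [384.1 259.8] [40.1 40.3] 41.9 z [ 9.6 12.2 24.5]
rocker 732 [494.4 255.7] [33.8 65.3] 59.8 z [14.5 23.4 33.8]
eye [377. 364. 486.]
ptray 742 ((597.0868530273438, 311.1632995605469), (40.97369384765625, 105.88695526123047), 55.60467529296875)
rtray 951 ((525.306396484375, 416.86480712890625), (94.82503509521484, 57.7984504699707), 3.381531238555908)
round 490 ((640.3142700195312, 176.3150634765625), (69.24825286865234, 70.08851623535156), 5.065303802490234)
-40 W -1.0 3.0 zmax 12.0; -32 W -4.0 4.0 zmax 15.0; -24 W -4.0 4.0 zmax 15.0; -16 W -4.0 4.0 zmax 15.0; -8 W -8.0 8.0 zmax 18.0; 0 W -8.0 8.0 zmax 19.0; 8 W -8.0 8.0 zmax 19.0; 16 W -7.0 5.0 zmax 17.0; 24 W -7.0 5.0 zmax 17.0; 32 W -7.0 5.0 zmax 17.0; axis 135
-32 W -13.0 13.0 zmax 26.0; -24 W -13.0 13.0 zmax 30.0; -16 W -13.0 13.0 zmax 33.0; -8 W -17.0 17.0 zmax 35.0; 0 W -17.0 17.0 zmax 35.0; 8 W -13.0 13.0 zmax 33.0; 16 W -13.0 13.0 zmax 31.0; 24 W -13.0 13.0 zmax 27.0; 32 W -13.0 12.0 zmax 19.0; axis 150
bench 0.13454309643029205
```

Both views agree to 2 mm and the sizes match. I'll take the spark plug first, gripping the hex with the fingertips at about z 7 so that they stay clear of the lip when I set it down.

apply_moves --slide '[[0.43,0.16,0.6],[0.43,0.16,0.8],[0.43,0.16,0.8],[0.43,0.17,0.8],[0,0,0.8],[0,0,0.8],[0,0,0.8],[0,0,0.6],[0,0,0],[0,0,0]]' --delta_rot '[[0,0,-0.15],[0,0,0],[0,0,0],[0,0,0],[0,0,0],[0,0,0],[0,0,0],[0,0,0],[0,0,0],[0,0,0]]' --jaw '[45,45,45,45,45,45,45,45,45,45]'

```text
clock: 6.15
position: [400.3, 375.6, 103.9]
tool_rot: [[-0.71, 0.705, -0.0], [0.705, 0.71, 0.0], [0.0, -0.0, -1.0]]
ft_force: [-0.3, 0.5, 0.3]
finger_gap: 44.9
finger_force: 0.0
```

```bash
python3 - <<'E'
from h import *
rows([401.5,375.5,7],45)
im,d,X=cloud('wrist');save('w2.png',im)
E
```

```text
pos [400.3 375.6 103.9] yaw 45.2 shift units [-0.02  0.02  2.42] turn z units 0.03 clk 6.15 j7 -21
```

View pics/w2.png

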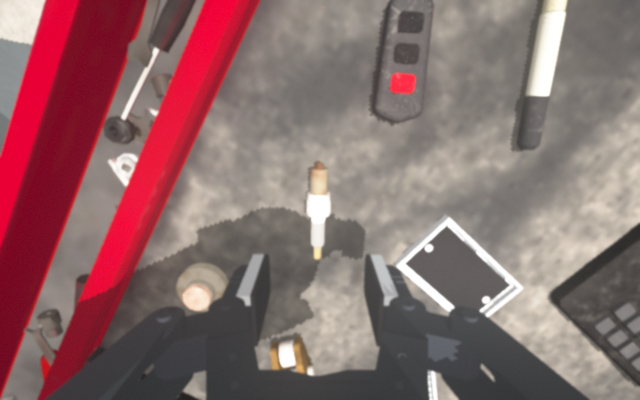

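The plug (318,210) is centred between the fingers (262 and 372) and lines up with them. I'll go down and grip.

apply_moves --slide '[[0,0.02,0.6],[0,0,0.6],[0,0,0.5],[0,0,0.4],[0,0,0.2],[0,0,0.12],[0,0,0],[0,0,0],[0,0,0],[0,0,0],[0,0,0],[0,0,0],[0,0,0],[0,0,0]]' --delta_rot '[[0,0,0],[0,0,0],[0,0,0],[0,0,0],[0,0,0],[0,0,0],[0,0,0],[0,0,0],[0,0,0],[0,0,0],[0,0,0],[0,0,0],[0,0,0],[0,0,0]]' --jaw '[45,45,45,45,45,45,45,30,20,10,5,5,5,5]' --squeeze 40

```text
clock: 7.6
position: [401.3, 376.2, 7.3]
tool_rot: [[-0.71, 0.704, 0.001], [0.704, 0.71, 0.0], [-0.0, 0.001, -1.0]]
ft_force: [-0.9, -1.1, 6.6]
finger_gap: 10.5
finger_force: 40.6
```

apply_moves --slide '[[0,0,-0.1],[0,0,-0.3],[0,0,-0.5],[0,0,-0.6],[0,0,0]]' --delta_rot '[[0,0,0],[0,0,0],[0,0,0],[0,0,0],[0,0,0]]' --jaw '[5,5,5,5,5]'

```text
clock: 8.1
position: [402.0, 377.5, 70.1]
tool_rot: [[-0.71, 0.704, 0.004], [0.704, 0.71, 0.003], [-0.001, 0.005, -1.0]]
ft_force: [0.2, 0.3, -0.2]
finger_gap: 10.6
finger_force: 39.8
```

```bash
python3 - <<'E'
from h import *
im,d,X=cloud('wrist');save('w3.png',im[130:400,180:460])
o=manip.get_obs();print(o['finger_gap'],o['finger_force'],o['ft_force'])
rows([597,311,67],56)
E
```

```text
10.199617185477901 39.82761561870575 [ 0.08842847 -0.71523836 -0.69908772]
pos [401.7 376.7  68.5] yaw 45.3 shift units [-4.62  2.27  0.05] turn z units -1.56 clk 8.15 j7 -23
```

View pics/w3.png

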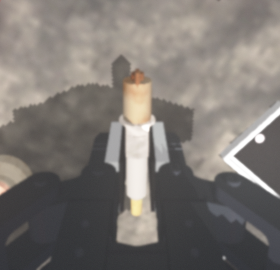

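The plug is held. The thread end shows at (138,100), the hex at (137,135) between the pads, and the tip at (138,208). The gap is smaller than the hex, so I'll check that it hangs level, and profile the rocker's pin from the stored picture.

```bash
python3 - <<'E'
from h import *
im,d,X=cloud('wrist');o=manip.get_obs();R=np.array(o['tool_rot']);T=(X-o['position'])@R
m=(np.abs(T[...,1])<4)&(np.abs(T[...,0])<60)&(X[...,2]>30)&(T[...,2]>-40)
for lo in range(-48,52,6):
    k=m&(T[...,0]>=lo)&(T[...,0]<lo+6)
    if k.sum()>2: print(lo,k.sum(),'top z',np.percentile(X[k][:,2],[50,95]).round(1),'rgb',np.median(im[k],0))
print(o['position'])
z=np.load('w.npz');X=z['X'];P=X[175:245,295:350].reshape(-1,3);P=P[P[:,2]>5]
a=np.radians(150);q=P[:,:2]-[494.4,255.7];L=q@[np.cos(a),np.sin(a)];W=q@[-np.sin(a),np.cos(a)]
k=np.abs(W)>14.5;k&=np.abs(W)<19;print('pin L',np.percentile(L[k],[2,50,98]).round(1),'z',np.percentile(P[k,2],[5,50,95]).round(1),k.sum())
E
```

```text
-42 84 top z [72.3 73.8] rgb [243.  226.  168.5]
-36 85 top z [72.6 73.8] rgb [244. 230. 175.]
-30 145 top z [74.6 75.7] rgb [241. 236. 230.]
-24 163 top z [74.7 75.8] rgb [242. 237. 232.]
-18 175 top z [74.7 75.9] rgb [242. 238. 232.]
-12 206 top z [ 75.1 104.2] rgb [240.5 235.  230. ]
-6 178 top z [ 79.  102.3] rgb [225. 218. 209.]
0 239 top z [ 78.9 100. ] rgb [229. 222. 214.]
6 297 top z [78.5 98.9] rgb [236. 229. 223.]
12 237 top z [76.4 77.9] rgb [231. 211. 177.]
18 222 top z [76.3 77.4] rgb [234. 211. 174.]
24 231 top z [76.2 77.5] rgb [227. 193. 153.]
30 244 top z [74.5 77.1] rgb [157. 120.  92.]
36 8 top z [72.  74.5] rgb [138. 115. 100.]
[401.33085038 375.9424585   67.28644842]
pin L [-3.7  2.7  5.8] z [18.5 22.3 24.3] 27
```

The plug is level. The rocker's pin ends span 10 mm at mid length, at z≈18–24. Now I'll carry the plug to the long tray.

apply_moves --slide '[[-0.57,0.28,0],[-0.57,0.28,0],[-0.57,0.28,0],[-0.57,0.28,0],[-0.57,0.29,0],[-0.57,0.29,0],[-0.57,0.29,0],[-0.56,0.28,0],[0,0,0],[0,0,0],[0,0,0.5],[0,0,0.4],[0,0,0],[0,0,0]]' --delta_rot '[[0,0,0],[0,0,0],[0,0,0],[0,0,0],[0,0,0],[0,0,0],[0,0,0],[0,0,0],[0,0,-0.78],[0,0,-0.78],[0,0,0],[0,0,0],[0,0,0],[0,0,0]]' --jaw '[5,5,5,5,5,5,5,5,5,5,5,5,5,5]'

```text
clock: 9.6
position: [593.5, 312.0, 29.5]
tool_rot: [[-0.829, 0.56, -0.002], [0.56, 0.829, -0.001], [0.001, -0.002, -1.0]]
ft_force: [-0.0, 0.0, 0.0]
finger_gap: 10.3
finger_force: 39.9
```

```bash
python3 - <<'E'
from h import *
rows([594.5,312.7,11],56)
im,d,X=cloud('wrist');save('w4.png',im)
E
```

```text
pos [593.5 312.   29.5] yaw 56.0 shift units [-0.01  0.03  0.46] turn z units -0.01 clk 9.6 j7 1
```

View pics/w4.png

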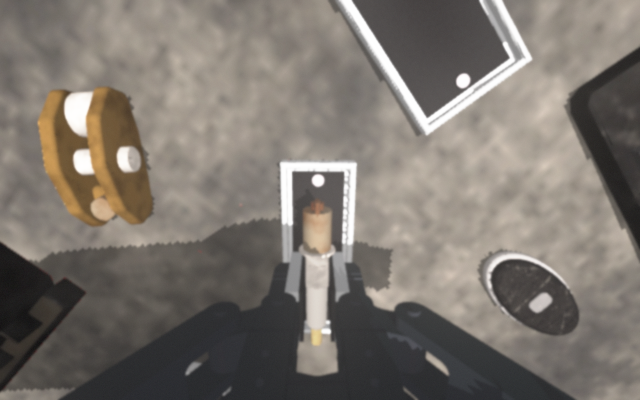

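The plug (317,260) is centred and parallel to the tray (318,210). I'll lower it, release and rise.

apply_moves --slide '[[0,0.03,0.2],[0,0,0.14],[0,0,0.08],[0,0,0.04],[0,0,0],[0,0,0]]' --delta_rot '[[0,0,0],[0,0,0],[0,0,0],[0,0,0],[0,0,0],[0,0,0]]' --jaw '[5,5,5,5,5,5]'

```text
clock: 10.25
position: [594.9, 313.3, 12.3]
tool_rot: [[-0.829, 0.559, 0.0], [0.559, 0.829, 0.0], [-0.0, 0.0, -1.0]]
ft_force: [0.9, 0.6, 0.8]
finger_gap: 10.4
finger_force: 39.9
```

apply_moves --slide '[[0,0,0.04],[0,0,0],[0,0,0]]' --delta_rot '[[0,0,0],[0,0,0],[0,0,0]]' --jaw '[5,5,5]'

```text
clock: 10.55
position: [594.8, 313.2, 10.6]
tool_rot: [[-0.829, 0.559, -0.0], [0.559, 0.829, 0.0], [0.0, 0.0, -1.0]]
ft_force: [0.0, -0.1, -0.5]
finger_gap: 10.7
finger_force: 39.9
```

apply_moves --slide '[[0,0,0],[0,0,0],[0,0,0],[0,0,0],[0,0,-0.1],[0,0,-0.5],[0,0,-1],[0,0,-1],[0,0,-1],[0,0,-1],[0,0,0],[0,0,0]]' --delta_rot '[[0,0,0],[0,0,0],[0,0,0],[0,0,0],[0,0,0],[0,0,0],[0,0,0],[0,0,0],[0,0,0],[0,0,0],[0,0,0],[0,0,0]]' --jaw '[12,16,22,30,36,50,60,60,60,60,60,60]'

```text
clock: 11.75
position: [595.1, 313.9, 197.1]
tool_rot: [[-0.829, 0.559, 0.003], [0.559, 0.829, 0.001], [-0.002, 0.003, -1.0]]
ft_force: [0.4, 0.6, -1.3]
finger_gap: 59.8
finger_force: 0.0
```

```bash
python3 - <<'E'
from h import *
im,d,X=cloud('wrist');rows([494.4,256,120],60)
Z=X[...,2];o=manip.get_obs();R=np.array(o['tool_rot'])
def meas(n,c,w,zl,zh):
    m=(np.hypot(X[...,0]-c[0],X[...,1]-c[1])<w)&(Z>zl)&(Z<zh)
    P=X[m]
    if len(P)<20: print(n,'unseen');return
    r=cv2.minAreaRect(P[:,:2].astype(np.float32))
    print(n,len(P),np.round(r[0],1),np.round(r[1],1),round(r[2],1),np.percentile(P[:,2],[50,98]).round(1))
meas('spark',(597,311),55,11.5,40);meas('rocker',(494,256),45,8,60)
E
```

```text
pos [594.7 313.3 195.4] yaw 56.0 shift units [ 1.28 -2.59  1.88] turn z units -0.58 clk 11.8 j7 5
spark 849 [597.5 312.3] [17.2 77.3] 55.9 [17.1 21.4]
rocker 2281 [495.9 257.1] [31.  65.7] 59.1 [23.7 33.6]
```

```bash
python3 - <<'E'
from h import *
P=np.vstack([np.load(f)['X'].reshape(-1,3) for f in('top.npz','w.npz')])
P=P[(P[:,2]>50)&(P[:,2]<200)&(P[:,0]>330)&(P[:,0]<640)&(P[:,1]>0)&(P[:,1]<235)]
for c,y in(((509,248),59.5),((384.5,259.7),45),((384.5,259.7),90),((384.5,259.7),0),((640,176.5),45)):
    q=P[:,:2]-c;a=np.radians(y);ty=q@[np.cos(a),np.sin(a)];tx=q@[-np.sin(a),np.cos(a)];i=np.argsort(np.hypot(tx,ty))[:200:50]
    print(c,y,np.c_[tx,ty,P[:,2]][i].round().tolist())
rows([509.5,248,100],59.5)
E
```

```text
(509, 248) 59.5 [[-45.0, -55.0, 121.0], [-51.0, -52.0, 142.0], [-48.0, -57.0, 135.0], [-52.0, -53.0, 146.0]]
(384.5, 259.7) 45 [[-92.0, -44.0, 130.0], [-98.0, -37.0, 125.0], [-102.0, -29.0, 130.0], [-96.0, -49.0, 134.0]]
(384.5, 259.7) 90 [[-34.0, -96.0, 130.0], [-43.0, -96.0, 125.0], [-51.0, -93.0, 130.0], [-33.0, -102.0, 134.0]]
(384.5, 259.7) 0 [[-96.0, 34.0, 130.0], [-96.0, 43.0, 125.0], [-93.0, 51.0, 130.0], [-102.0, 33.0, 134.0]]
(640, 176.5) 45 [[51.0, -92.0, 142.0], [56.0, -95.0, 159.0], [46.0, -102.0, 159.0], [68.0, -90.0, 160.0]]
pos [594.7 313.3 195.4] yaw 56.0 shift units [ 0.86 -2.55  2.38] turn z units -0.51 clk 11.8 j7 5
```

I'll grip the rocker 18 mm from the pin, on its +L side, which is away from the battery.

apply_moves --slide '[[0.34,-0.52,0],[0.34,-0.52,0],[0.34,-0.52,0.2],[0.35,-0.52,0.5],[0.35,-0.52,0.6],[0,0,0.8],[0,0,0.5],[0,0,0],[0,0,0]]' --delta_rot '[[0,0,0],[0,0,0],[0,0,0],[0,0,0],[0,0,0],[0,0,-0.51],[0,0,0],[0,0,0],[0,0,0]]' --jaw '[60,60,60,60,60,60,60,60,60]'

```text
clock: 12.7
position: [479.2, 265.6, 90.5]
tool_rot: [[-0.862, 0.508, -0.001], [0.508, 0.862, 0.0], [0.001, -0.001, -1.0]]
ft_force: [-0.6, -0.4, 0.7]
finger_gap: 60.2
finger_force: 0.0
```

```bash
python3 - <<'E'
from h import *
rows([479.4,265.5,8],59.5)
im,d,X=cloud('wrist');save('w5.png',im)
E
```

```text
pos [479.2 265.6  90.5] yaw 59.5 shift units [-0.01  0.    2.06] turn z units 0.0 clk 12.7 j7 6
```

View pics/w5.png

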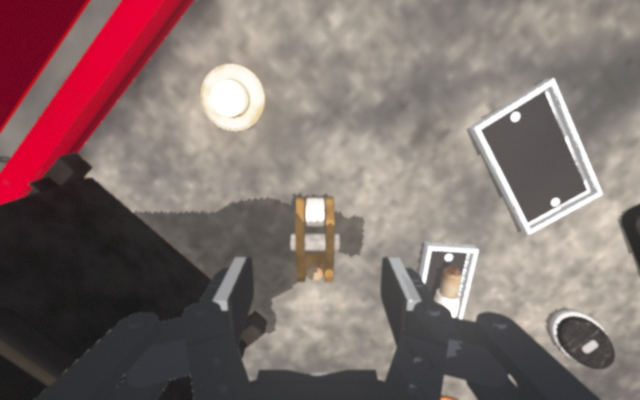

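The rocker (315,238) is centred between the fingers and parallel to them. I'll go down and grip.

apply_moves --slide '[[0,0,0.6],[0,0,0.6],[0,0,0.4],[0,0,0.3],[0,0,0.16],[0,0,0],[0,0,0],[0,0,0],[0,0,0],[0,0,0],[0,0,0],[0,0,0]]' --delta_rot '[[0,0,0],[0,0,0],[0,0,0],[0,0,0],[0,0,0],[0,0,0],[0,0,0],[0,0,0],[0,0,0],[0,0,0],[0,0,0],[0,0,0]]' --jaw '[60,60,60,60,60,60,50,40,30,20,20,20]' --squeeze 70

```text
clock: 13.95
position: [480.0, 265.7, 8.9]
tool_rot: [[-0.861, 0.508, 0.001], [0.508, 0.861, -0.0], [-0.001, 0.0, -1.0]]
ft_force: [-1.7, -1.1, 6.7]
finger_gap: 26.6
finger_force: 69.5
```

apply_moves --slide '[[0,0,-0.1],[0,0,-0.3],[0,0,-0.5],[0,0,-0.6],[0,0,0]]' --delta_rot '[[0,0,0],[0,0,0],[0,0,0],[0,0,0],[0,0,0]]' --jaw '[20,20,20,20,20]'

```text
clock: 14.45
position: [481.1, 266.9, 71.7]
tool_rot: [[-0.862, 0.507, 0.004], [0.507, 0.862, 0.002], [-0.003, 0.004, -1.0]]
ft_force: [0.7, 0.3, -1.4]
finger_gap: 26.9
finger_force: 68.8
```

```bash
python3 - <<'E'
from h import *
im,d,X=cloud('wrist');save('w6.png',im[100:400,160:480]);o=manip.get_obs();R=np.array(o['tool_rot']);T=(X-o['position'])@R
m=(np.abs(T[...,1])<12)&(np.abs(T[...,0])<70)&(X[...,2]>30)&(T[...,2]>-40)
for lo in range(-60,60,6):
    k=m&(T[...,0]>=lo)&(T[...,0]<lo+6)
    if k.sum()>2: print(lo,k.sum(),'top z',np.percentile(X[k][:,2],[50,95]).round(1),end='; ')
rows([525,417,69],93.4)
E
```

```text
-54 9 top z [77.2 81.8]; -48 124 top z [86.6 87.9]; -42 482 top z [86.7 91.7]; -36 778 top z [81.5 93.2]; -30 317 top z [93.5 95.1]; -24 406 top z [94.9 96.6]; -18 939 top z [86.2 96.8]; -12 473 top z [94.5 96.2]; -6 572 top z [93.  95.1]; 0 837 top z [89.1 93.8]; 6 996 top z [84.5 89.2]; 12 530 top z [78.9 83.3]; pos [480.6 266.1  70. ] yaw 59.5 shift units [0.96 3.81 0.03] turn z units -4.93 clk 14.5 j7 4
```

View pics/w6.png

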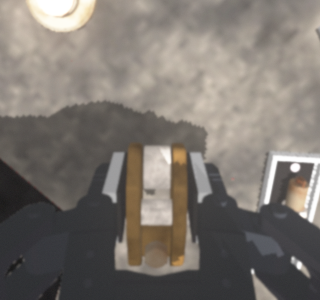

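It is held level (top profile unchanged, gap 26.9). I'll carry it to the broad tray.

apply_moves --slide '[[0.22,0.59,0],[0.22,0.59,0],[0.22,0.59,0],[0.22,0.59,0],[0.23,0.6,0],[0.23,0.6,0],[0,0,0],[0,0,0],[0,0,0],[0,0,0],[0,0,0],[0,0,0],[0,0,0.5],[0,0,0.4],[0,0,0],[0,0,0]]' --delta_rot '[[0,0,0],[0,0,0],[0,0,0],[0,0,0],[0,0,0],[0,0,0],[0,0,-0.82],[0,0,-0.82],[0,0,-0.82],[0,0,-0.82],[0,0,-0.82],[0,0,-0.83],[0,0,0],[0,0,0],[0,0,0],[0,0,0]]' --jaw '[20,20,20,20,20,20,20,20,20,20,20,20,20,20,20,20]'

```text
clock: 16.1
position: [505.2, 415.0, 31.1]
tool_rot: [[-0.998, -0.058, -0.001], [-0.058, 0.998, -0.001], [0.001, -0.001, -1.0]]
ft_force: [-0.1, -0.5, -1.4]
finger_gap: 26.5
finger_force: 69.1
```

```bash
python3 - <<'E'
from h import *
rows([506.7,415.9,12],93.4)
im,d,X=cloud('wrist');save('w7.png',im)
E
```

```text
pos [505.2 415.   31.1] yaw 93.3 shift units [-0.04  0.02  0.48] turn z units -0.01 clk 16.1 j7 23
```

View pics/w7.png

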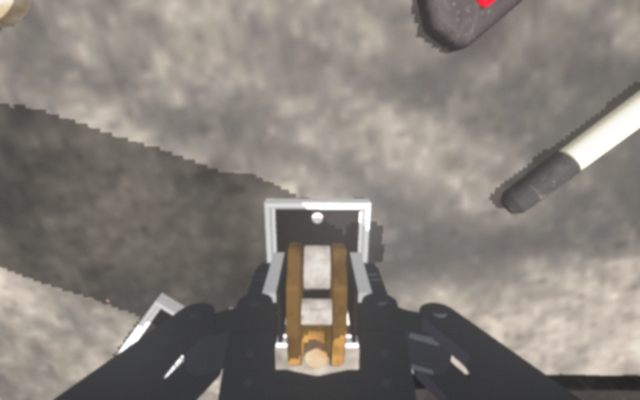

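The rocker (317,300) is centred and parallel in the broad tray (318,225). I'll lower it 19 mm and release.

apply_moves --slide '[[-0.03,0.02,0.2],[0,0,0.14],[0,0,0.09],[0,0,0.05],[0,0,0],[0,0,0],[0,0,0]]' --delta_rot '[[0,0,0],[0,0,0],[0,0,0],[0,0,0],[0,0,0],[0,0,0],[0,0,0]]' --jaw '[20,20,20,20,20,20,20]'

```text
clock: 16.85
position: [507.0, 416.4, 13.2]
tool_rot: [[-0.998, -0.059, 0.0], [-0.059, 0.998, 0.0], [-0.0, 0.0, -1.0]]
ft_force: [0.6, 1.2, -1.0]
finger_gap: 27.0
finger_force: 69.1
```

apply_moves --slide '[[0,0,0.03],[0,0,0],[0,0,0]]' --delta_rot '[[0,0,0],[0,0,0],[0,0,0]]' --jaw '[20,20,20]'

```text
clock: 17.15
position: [507.0, 416.5, 12.0]
tool_rot: [[-0.998, -0.059, 0.0], [-0.059, 0.998, 0.0], [-0.0, 0.0, -1.0]]
ft_force: [-0.0, -0.5, 2.1]
finger_gap: 27.1
finger_force: 69.3
```

apply_moves --slide '[[0,0,0],[0,0,0],[0,0,0],[0,0,0],[0,0,-0.1],[0,0,-0.5],[0,0,-1],[0,0,-1],[0,0,-1],[0,0,-1],[0,0,0],[0,0,0]]' --delta_rot '[[0,0,0],[0,0,0],[0,0,0],[0,0,0],[0,0,0],[0,0,0],[0,0,0],[0,0,0],[0,0,0],[0,0,0],[0,0,0],[0,0,0]]' --jaw '[28,32,38,46,54,64,70,70,70,70,70,70]'

```text
clock: 18.35
position: [507.0, 417.0, 198.2]
tool_rot: [[-0.998, -0.059, 0.002], [-0.059, 0.998, 0.002], [-0.003, 0.002, -1.0]]
ft_force: [-0.3, 0.4, -0.6]
finger_gap: 69.8
finger_force: 0.0
```

```bash
python3 - <<'E'
from h import *
im,d,X=cloud('wrist');rows([384.5,259.7,100],45)
Z=X[...,2]
def meas(n,c,w,zl,zh):
    P=X[(np.hypot(X[...,0]-c[0],X[...,1]-c[1])<w)&(Z>zl)&(Z<zh)]
    if len(P)<20: print(n,'unseen');return
    r=cv2.minAreaRect(P[:,:2].astype(np.float32))
    print(n,len(P),np.round(r[0],1),np.round(r[1],1),round(r[2],1),np.percentile(P[:,2],[50,98]).round(1))
meas('rocker',(525,417),50,13,60);meas('core',(384,260),40,6,60)
E
```

```text
pos [506.8 416.3 196.6] yaw 93.4 shift units [ 3.29 -3.73  2.41] turn z units 7.04 clk 18.4 j7 28
rocker 1519 [525.1 417.3] [65.2 33.1] 3.2 [26.8 36.9]
core 1864 [384.2 259.1] [40.6 40.8] 41.6 [12.3 24.5]
```

The rocker lies at (525.1,417.3), flat. Now the core plug.

apply_moves --slide '[[0.47,-0.53,0],[0.47,-0.53,0],[0.47,-0.53,0],[0.47,-0.53,0],[0.47,-0.54,0],[0.47,-0.54,0],[0.47,-0.54,0],[0,0,0.3],[0,0,0.5],[0,0,0.5],[0,0,0.5],[0,0,0.4],[0,0,0.3],[0,0,0.1],[0,0,0],[0,0,0]]' --delta_rot '[[0,0,0],[0,0,0],[0,0,0],[0,0,0],[0,0,0],[0,0,0],[0,0,0],[0,0,1],[0,0,1],[0,0,1],[0,0,1],[0,0,1],[0,0,1],[0,0,1],[0,0,0],[0,0,0]]' --jaw '[70,70,70,70,70,70,70,70,70,70,70,70,70,70,70,70]'

```text
clock: 20.0
position: [383.9, 259.1, 91.5]
tool_rot: [[-0.713, 0.701, -0.001], [0.701, 0.713, -0.0], [0.0, -0.001, -1.0]]
ft_force: [0.3, -1.0, 1.0]
finger_gap: 70.0
finger_force: 0.0
```

```bash
python3 - <<'E'
from h import *
rows([384.4,259.5,7],45)
im,d,X=cloud('wrist');save('w8.png',im)
E
```

```text
pos [383.9 259.1  91.5] yaw 45.5 shift units [-0.    0.02  2.11] turn z units 0.07 clk 20.0 j7 -5
```

View pics/w8.png

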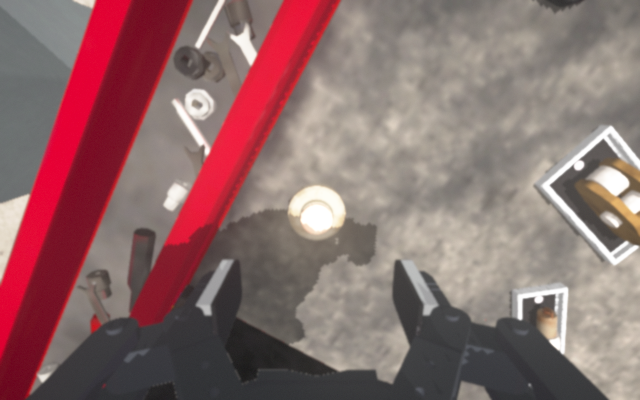

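The core plug (317,213) is centred between the fingers. I'll check that nothing stands up under the finger footprints.

```bash
python3 - <<'E'
from h import *
X=np.vstack([np.load(f)['X'].reshape(-1,3) for f in('top.npz','w.npz')])
for y in (45,75,105,135):
    a=np.radians(y);q=X[:,:2]-[384.4,259.5];ty=q@[np.cos(a),np.sin(a)];tx=q@[-np.sin(a),np.cos(a)]
    print(y,[(X[(np.abs(tx)<14)&(s*ty>23)&(s*ty<55),2].max().round(1)) for s in(-1,1)])
E
```

```text
45 [np.float64(7.7), np.float64(426.6)]
75 [np.float64(7.7), np.float64(432.3)]
105 [np.float64(7.2), np.float64(421.3)]
135 [np.float64(4.8), np.float64(4.7)]
```

apply_moves --slide '[[0,0.02,0.6],[0,0,0.6],[0,0,0.4],[0,0,0.3],[0,0,0.18],[0,0,0],[0,0,0],[0,0,0],[0,0,0],[0,0,0],[0,0,0]]' --delta_rot '[[0,0,0],[0,0,0],[0,0,0],[0,0,0],[0,0,0],[0,0,0],[0,0,0],[0,0,0],[0,0,0],[0,0,0],[0,0,0]]' --jaw '[65,62,60,60,60,60,50,42,36,32,32]' --squeeze 50

```text
clock: 21.15
position: [385.2, 259.6, 10.3]
tool_rot: [[-0.71, 0.704, 0.001], [0.704, 0.71, -0.002], [-0.002, -0.001, -1.0]]
ft_force: [-9.0, -8.0, 28.6]
finger_gap: 32.9
finger_force: 28.9
```

apply_moves --slide '[[0,0,-0.1],[0,0,-0.3],[0,0,-0.5],[0,0,-0.6],[0,0,-0.2],[0,0,0]]' --delta_rot '[[0,0,0],[0,0,0],[0,0,0],[0,0,0],[0,0,0],[0,0,0]]' --jaw '[32,32,32,32,32,32]'

```text
clock: 21.75
position: [385.9, 260.0, 77.9]
tool_rot: [[-0.71, 0.704, 0.003], [0.704, 0.71, 0.001], [-0.002, 0.002, -1.0]]
ft_force: [-0.8, -1.3, -0.8]
finger_gap: 32.1
finger_force: 0.0
```

```bash
python3 - <<'E'
from h import *
im,d,X=cloud('wrist');save('w9.png',im[100:400,160:480]);o=manip.get_obs();R=np.array(o['tool_rot']);T=(X-o['position'])@R
m=(np.hypot(T[...,0],T[...,1])<22)&(X[...,2]>40)&(np.abs(T[...,1])<15)
for lo in range(-24,24,6):
    k=m&(T[...,0]>=lo)&(T[...,0]<lo+6)
    if k.sum()>2: print(lo,k.sum(),np.percentile(X[k][:,2],[10,50,95]).round(1))
rows([640.3,176.4,77],45)
E
```

```text
-12 119 [ 86.1 102.9 115.9]
-6 152 [ 84.5 101.7 116.3]
0 154 [ 84.4 102.1 115.9]
6 2800 [151.3 156.3 160.3]
12 1602 [150.2 160.1 165.5]
18 9 [160.4 161.6 166.4]
pos [385.4 259.5  76.8] yaw 45.2 shift units [-5.99  3.01  0.01] turn z units 0.03 clk 21.8 j7 -7
```

View pics/w9.png

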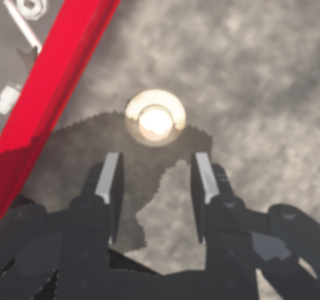

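The grip slipped off. The part is still on the bench, upright, at (155,118) in the crop. I'll measure its real radius/height profile and the finger's thickness.

```bash
python3 - <<'E'
from h import *
im,d,X=cloud('wrist');Z=X[...,2]
P=X[(np.hypot(X[...,0]-384,X[...,1]-259.5)<40)&(Z>6)&(Z<60)]
r=cv2.minAreaRect(P[:,:2].astype(np.float32));print(np.round(r[0],1),np.round(r[1],1))
top=P[P[:,2]>20];c,rr=cv2.minEnclosingCircle(top[:,:2].astype(np.float32));print('boss',np.round(c,1),round(rr,1))
c=np.array(r[0]);q=np.hypot(*(P[:,:2]-c).T)
for lo in range(0,24,1):
    k=(q>=lo)&(q<lo+1)
    if k.sum()>3:print(lo,k.sum(),np.percentile(P[k,2],[10,50,90]).round(1).tolist(),end=' ')
o=manip.get_obs();R=np.array(o['tool_rot']);T=(X-o['position'])@R
m=(np.abs(T[...,0])<25)&(np.abs(T[...,1])<60)&(T[...,2]>-70)&(T[...,2]<5)
F=T[m];print('\nfinger')
for lo in range(-60,6,6):
    k=(F[:,2]>=lo)&(F[:,2]<lo+6)
    if k.sum(): print(lo,k.sum(),'y',np.percentile(np.abs(F[k,1]),[1,50,99]).round(1),'x',np.percentile(F[k,0],[2,98]).round(1))
E
```

```text
[384.9 260.4] [40.4 40.6]
boss [384.8 260.1] 10.7
0 9 [23.2, 23.7, 24.2] 1 20 [22.5, 23.6, 24.5] 2 35 [22.7, 23.4, 24.0] 3 56 [22.6, 23.5, 24.3] 4 59 [22.8, 23.5, 24.2] 5 89 [22.8, 23.5, 24.2] 6 82 [22.6, 23.6, 24.2] 7 116 [22.8, 23.5, 24.5] 8 122 [22.8, 23.6, 24.4] 9 172 [18.7, 22.9, 23.8] 10 182 [15.7, 18.5, 22.8] 11 137 [11.9, 13.6, 15.8] 12 117 [11.3, 12.1, 13.0] 13 129 [11.2, 12.0, 12.7] 14 162 [11.2, 12.0, 12.8] 15 191 [11.2, 12.0, 12.8] 16 223 [11.1, 12.0, 12.9] 17 233 [11.1, 11.9, 12.8] 18 239 [10.6, 11.5, 12.3] 19 245 [9.5, 10.7, 11.6] 20 154 [7.0, 9.7, 10.9] 
finger
-60 6503 y [16.6 38.  50.7] x [-10.4  12.5]
-54 2265 y [16.6 32.9 48.8] x [-8.1 13.5]
-48 1189 y [16.5 26.1 44.4] x [-3.5 13.6]
-42 1048 y [14.9 17.5 26.9] x [-10.4  11.7]
-36 612 y [14.9 18.1 30.2] x [-10.1  11.2]
-30 682 y [14.9 19.9 30.2] x [-9.  11.2]
-24 578 y [14.9 19.6 30.2] x [-10.   11.2]
-18 526 y [14.9 19.7 30.2] x [-9.4 11.2]
-12 390 y [14.9 18.6 29.4] x [-9.9 11.1]
-6 130 y [14.9 17.  23.2] x [-9.2 10.8]
```

The flange is only 12 mm high with a rounded rim, and the boss is 20 mm across from z 12 to 24. Gripping the boss is secure and keeps the fingers well over the tray lip, so I'll do that and carry it low.

apply_moves --slide '[[0.02,0,0.6],[0,0,0.5],[0,0,0.3],[0,0,0.16],[0,0,0],[0,0,0],[0,0,0],[0,0,0],[0,0,0],[0,0,0],[0,0,0],[0,0,0]]' --delta_rot '[[0,0,0],[0,0,0],[0,0,0],[0,0,0],[0,0,0],[0,0,0],[0,0,0],[0,0,0],[0,0,0],[0,0,0],[0,0,0],[0,0,0]]' --jaw '[34,34,34,34,34,34,28,24,20,14,14,14]' --squeeze 40

```text
clock: 23.05
position: [384.9, 260.6, 15.7]
tool_rot: [[-0.71, 0.704, 0.002], [0.704, 0.71, -0.001], [-0.002, 0.001, -1.0]]
ft_force: [-6.3, -4.3, 24.0]
finger_gap: 19.0
finger_force: 35.3
```

apply_moves --slide '[[0,0,-0.04],[0,0,-0.04],[0,0,-0.04],[0,0,0],[0,0,0]]' --delta_rot '[[0,0,0],[0,0,0],[0,0,0],[0,0,0],[0,0,0]]' --jaw '[14,14,14,14,14]'

```text
clock: 23.55
position: [384.3, 260.2, 18.9]
tool_rot: [[-0.71, 0.704, -0.0], [0.704, 0.71, 0.0], [0.0, -0.0, -1.0]]
ft_force: [-0.1, 0.4, -0.4]
finger_gap: 17.5
finger_force: 78.6
```

apply_moves --slide '[[0,0,-0.1],[0,0,-0.1],[0,0,0],[0,0,0]]' --delta_rot '[[0,0,0],[0,0,0],[0,0,0],[0,0,0]]' --jaw '[14,14,14,14]'

```text
clock: 23.95
position: [384.5, 260.3, 27.1]
tool_rot: [[-0.71, 0.704, 0.0], [0.704, 0.71, 0.0], [-0.0, 0.0, -1.0]]
ft_force: [-0.3, -0.7, -2.5]
finger_gap: 17.6
finger_force: 78.6
```

```bash
python3 - <<'E'
from h import *
im,d,X=cloud('wrist');save('w10.png',im[180:400,180:460]);o=manip.get_obs();R=np.array(o['tool_rot']);T=(X-o['position'])@R
m=(np.abs(T[...,1])<9)&(np.abs(T[...,0])<25)&(X[...,2]>5)&(X[...,2]<50)
for lo in range(-24,24,4):
    k=m&(T[...,0]>=lo)&(T[...,0]<lo+4)
    if k.sum()>2: print(lo,k.sum(),np.percentile(X[k][:,2],[10,50,90]).round(1))
print(o['position'],o['finger_gap'],o['finger_force'],o['ft_force'])
E
```

```text
-24 8 [20.  20.7 20.9]
-20 116 [21.3 22.3 23.1]
-16 16 [22.  22.7 23.6]
-12 95 [33.2 34.  35.1]
-8 269 [33.4 34.1 34.9]
-4 299 [33.6 34.2 35.1]
0 310 [33.5 34.2 35.2]
4 397 [27.9 33.9 34.9]
8 650 [22.6 27.1 34.5]
12 283 [22.  22.7 23.5]
16 497 [14.1 20.9 22.8]
20 15 [14.6 17.4 20.7]
[384.4020819  260.2551861   26.97368965] 17.691131364968886 78.57249291657354 [ 0.17065301  0.61043538 -0.39503052]
```

View pics/w10.png

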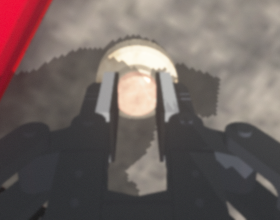

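The core plug hangs level, copper up at (137,93) in the crop, with its underside about 10 mm up. I'll raise it slightly and go round the battery corner to the round tray.

apply_moves --slide '[[0,0,-0.2],[0,0,-0.18],[-0.3,0.3,0],[-0.4,0.4,0],[-0.4,0.4,0],[-0.4,0.4,0],[-0.4,0.4,0],[-0.4,0.4,0],[-0.4,0.42,0],[-0.39,0.4,0],[-0.4,-0.02,0],[-0.45,-0.02,0],[-0.45,-0.02,0],[-0.45,-0.02,0],[-0.45,-0.02,0],[-0.4,0,0],[-0.3,0,0],[0,0,0],[0,0,0]]' --delta_rot '[[0,0,0],[0,0,0],[0,0,0],[0,0,0],[0,0,0],[0,0,0],[0,0,0],[0,0,0],[0,0,0],[0,0,0],[0,0,0],[0,0,0],[0,0,0],[0,0,0],[0,0,0],[0,0,0],[0,0,0],[0,0,0],[0,0,0]]' --jaw '[14,14,14,14,14,14,14,14,14,14,14,14,14,14,14,14,14,14,14]'

```text
clock: 25.9
position: [639.2, 178.0, 42.0]
tool_rot: [[-0.71, 0.704, -0.001], [0.704, 0.71, 0.001], [0.001, 0.0, -1.0]]
ft_force: [-0.8, 0.4, -0.5]
finger_gap: 17.0
finger_force: 78.6
```

```bash
python3 - <<'E'
from h import *
rows([639.5,177.3,20.5],45)
im,d,X=cloud('wrist');save('w11.png',im[130:400,160:480]);o=manip.get_obs();R=np.array(o['tool_rot']);T=(X-o['position'])@R
m=(np.abs(T[...,1])<8)&(np.abs(T[...,0])<7)&(X[...,2]>25)&(X[...,2]<60);print(np.median(X[m][:,2]),o['finger_gap'])
E
```

```text
pos [639.2 178.   42. ] yaw 45.3 shift units [-0.02 -0.01  0.54] turn z units 0.04 clk 25.9 j7 5
48.94022061849701 17.824328579821575
```

View pics/w11.png

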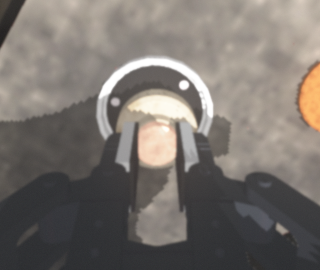

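The plug (155,125) is centred over the round tray (155,107), with its underside about 25 mm up. I'll lower it about 21 mm and then feel for the floor.

apply_moves --slide '[[-0.02,-0.01,0.15],[0,0,0.15],[0,0,0.12],[0,0,0.07],[0,0,0.03],[0,0,0],[0,0,0]]' --delta_rot '[[0,0,0],[0,0,0],[0,0,0],[0,0,0],[0,0,0],[0,0,0],[0,0,0]]' --jaw '[14,14,14,14,14,14,14]'

```text
clock: 26.65
position: [639.9, 176.7, 21.5]
tool_rot: [[-0.71, 0.704, 0.0], [0.704, 0.71, 0.0], [-0.0, 0.0, -1.0]]
ft_force: [-0.2, 0.6, -1.1]
finger_gap: 17.3
finger_force: 78.6
```

apply_moves --slide '[[0,0,0.03],[0,0,0],[0,0,0]]' --delta_rot '[[0,0,0],[0,0,0],[0,0,0]]' --jaw '[14,14,14]'

```text
clock: 26.95
position: [639.9, 176.6, 20.2]
tool_rot: [[-0.71, 0.704, 0.0], [0.704, 0.71, 0.0], [-0.0, 0.0, -1.0]]
ft_force: [0.0, 0.6, -1.0]
finger_gap: 17.2
finger_force: 78.6
```

apply_moves --slide '[[0,0,0.02],[0,0,0.01],[0,0,0],[0,0,0]]' --delta_rot '[[0,0,0],[0,0,0],[0,0,0],[0,0,0]]' --jaw '[14,14,14,14]'

```text
clock: 27.35
position: [639.9, 176.7, 19.5]
tool_rot: [[-0.71, 0.704, 0.0], [0.704, 0.71, -0.0], [-0.0, 0.0, -1.0]]
ft_force: [-2.5, -1.1, 4.9]
finger_gap: 17.2
finger_force: 80.3
```

The floor is felt (4.9 N). I'll release, rise and check.

apply_moves --slide '[[0,0,0],[0,0,0],[0,0,0],[0,0,0],[0,0,-0.1],[0,0,-0.4],[0,0,-1],[0,0,-1],[0,0,-1],[0,0,-1],[0,0,-1],[0,0,0],[0,0,0]]' --delta_rot '[[0,0,0],[0,0,0],[0,0,0],[0,0,0],[0,0,0],[0,0,0],[0,0,0],[0,0,0],[0,0,0],[0,0,0],[0,0,0],[0,0,0],[0,0,0]]' --jaw '[18,21,26,34,40,50,60,60,60,60,60,60,60]'

```text
clock: 28.65
position: [640.1, 177.1, 241.0]
tool_rot: [[-0.71, 0.704, 0.003], [0.704, 0.71, 0.001], [-0.002, 0.002, -1.0]]
ft_force: [-0.2, -1.4, -1.3]
finger_gap: 60.4
finger_force: 0.0
```

```bash
python3 - <<'E'
from h import *
def meas(n,X,c,w,zl,zh):
    P=X[(np.hypot(X[...,0]-c[0],X[...,1]-c[1])<w)&(X[...,2]>zl)&(X[...,2]<zh)]
    if len(P)<15: print(n,'unseen',len(P));return
    r=cv2.minAreaRect(P[:,:2].astype(np.float32));print(n,len(P),np.round(r[0],1),np.round(r[1],1),round(r[2],1),np.percentile(P[:,2],[50,98]).round(1))
im,d,X=cloud('wrist');save('w12.png',im)
meas('core w',X,(640.3,176.4),26,10.5,40)
P=X[(np.hypot(X[...,0]-640.3,X[...,1]-176.4)<26)&(X[...,2]>12)&(X[...,2]<17.5)];A=np.c_[P[:,:2]-P[:,:2].mean(0),np.ones(len(P))];print('flange tilt',np.linalg.lstsq(A,P[:,2],rcond=None)[0].round(3))
meas('spark w',X,(597,311),45,11.5,40)
im,d,X=cloud('top')
for n,c,w,a in(('spark',(597,311),45,11.5),('rocker',(525,417),50,13),('disc',(706,258),40,5.5),('fob',(369,488),50,5.5),('sfob',(687,399),50,5.5),('marker',(429,561),75,5.5)): meas(n,X,c,w,a,60)
o=manip.get_obs();print(o['clock'],o['position'],o['finger_force'])
E
```

```text
core w 999 [640.2 176.9] [40.4 40.1] 72.7 [15.3 27.4]
flange tilt [1.0000e-03 1.0000e-03 1.4616e+01]
spark w 958 [597.3 312. ] [17.7 76.7] 56.6 [17.2 21.5]
spark 115 [596.4 311. ] [35.5 76. ] 54.6 [16.7 22.7]
rocker 225 [524.8 422.1] [40.1 63.2] 89.4 [27.2 39.1]
disc 146 [706.  258.7] [57.4 48.7] 27.5 [ 7.5 20.4]
fob 329 [365.9 490.2] [73.6 79. ] 22.1 [14.7 19. ]
sfob 247 [694.5 396.6] [82.5 79.4] 24.7 [13.2 17.9]
marker 262 [439.1 562.8] [121.2 120.3] 87.1 [12.5 18.1]
28.75 [639.43466581 176.3644118  238.48782849] 0.0
```

View pics/w12.png

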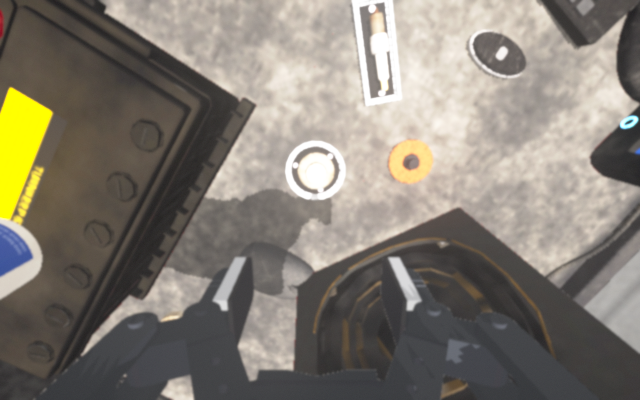

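The core plug sits centred and flat in the round tray (316,170), the spark plug lies in its tray (378,55), and the disc (411,161) is undisturbed. The arm is clear of everything, so I'll hand the job in.

```bash
python3 -c "
from cell import order
print(order.hand_in())"
```

```text
the job is handed in; nothing more can be done
None
```

The job is handed in after about 29 s on the clock: spark plug, rocker arm and core plug (copper up) each measured flat and within 2 mm of its tray's centre, nothing was dropped, and neither the moves nor the final pictures gave any sign that a bystander moved (`hand_in` returned no verdict).

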